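# Stir the melting pot and hold its recessed reset button

### The arm

A 6-joint arm with a two-finger parallel gripper is mounted at the origin on a cart in front of the work surface, level with it; the furniture and walls round the work are solid. World frame = base frame: x ahead of the robot, y to its left, z up, the work surface at z = 0. Lengths are in m, angles in rad, forces in N, time in s.
With the tool pointing down it reaches from about 0.25 to 0.8 m from the base axis. Payload 3.9 kg.
Tool frame: the origin (TCP) lies at the very end of the fingers, on their centre line; the grasp point (between the pads) lies 19 mm behind it; z points along the fingers, y is the line along which they close (so a half turn about z gives the same grasp; the last joint's range is limited). The gripper opens to 85 mm and grips with 20 to 120 N. Pads are 22 mm wide; open, the fingers measure 114 mm over their backs; the gripper's body (76 mm by 85 mm) begins 54 mm behind the grasp point. The pads swing forward as they close: fully open they stand 13 mm farther back than shut.
Start: joints at [-1.263, 0.26, -0.138, 1.173, 0, 1.571], TCP at [0.159, -0.5, 0.231] pointing down, gripper open.
Joint ranges: [-2.78, 2.78], [-0.83, 1.72], [-1.28, 1.37], [-1.9, 2.12], [-1.57, 1.48], [-3.14, 3.14]. Speed limits (rad/s): [2.57, 2.57, 3.14, 3.14, 3.14, 3.14].

### API

Orientations are given as a unit quaternion [x, y, z, w].
In Python, from rig import * gives the robot as it stands. The module is installed in compiled form; this text tells all that it offers.
- The arm moves only by the tool jog_arm, never from a script. Its argument "steps" is a list of rows, each a list of 3 entries, a list of its own where there are three numbers: the shift along the tool's x, y, z in shares of 0.8 m (1.0 is 0.8 m), then the turn, a rotation vector about the tool's x, y, z in a scale on which 1.0 is 90 degrees, then the closure, from 0 (fully open) to 1 (shut). In form: [[[x, y, z], [wx, wy, wz], grip], ...]. A call has 1 to 8 rows; each row is the pose to reach, as a shift and turn from the pose commanded when the call began, along the tool's axes at that moment; what a row does not reach only later rows make up. A row lasts 1/8 s, in which the tool goes at most 62.5 mm and 10.7 degrees, less where a joint would pass 70% of its speed; a pose out of reach is approached as far as the arm can. Shift and turn numbers lie between -1 and 1, and a call with a number outside is refused. A call with a gripper value outside its range is refused whole. The fingers move at their own pace and stop on an object; "grip_force" is the grip in N (left out, the last holds). Time passes only in rows, so rows that repeat a pose let the fingers close. It gives the time, the measured TCP pose, the force, the opening and the grip force at its end, in the units of the state.
- sense(): the state, without advancing time (a new reading comes with each control period).
- get_image(name): name is "side" or "top" or "wrist"; returns the picture (480x640x3 uint8, blue, green, red); there is no depth.
- camera_info(name): a dict with "camera_matrix" (3x3 intrinsics, pixels), "R" (3x3) and "t" (3): a world point X has camera coordinates R X + t. Camera axes: x right, y down, z forward; pixel columns grow to the right and rows downward; lengths in m; the calibration is good to about 2 mm. A picture is of the moment at which its call begins: read the wrist's pose just before it. camera_info takes no time and is no camera call; for the wrist camera it gives the pose at the moment of the call.
- sign_off(): hands the job in; it is judged then, once.
Trained networks look in the newest picture that a camera, given by its name, has taken for a name from the list of things; names that differ only in an ending like _2 or _b are one class to them, and where a whole thing is asked for, a point or a joint stands for the part that bears it (a point fixed in the world has none). Each returns a list of dicts, best first, with "conf" (0 to 1); they miss things now and then, are a little off and sometimes report something else, mostly with a low value. They report only what shows in the picture. A call takes as long as a camera call. They do not tell look-alikes from the thing itself.
- find_in(camera, target): "location" ([column, row] in pixels, amid what is visible of it).
- trace(camera, target): "mask" (480x640 bool, what is visible of it) and "location" ([column, row] in pixels, amid what is visible of it).
The state is a dict: "t": time; "joint_positions": joint angles; "qd": joint speeds; "joint_efforts": joint torques, N m; "eef_pos": TCP position; "tool_rot": TCP orientation; "contact_force": force on the tool from outside, world axes, zero at the start; "wrist_torque": the same for the moment, N m; "gripper_width": finger opening in m; "grasp_force": force on a finger pad.
Only numpy, scipy, OpenCV 4.12 (cv2) and the standard library are available. Lean on these libraries where they do the work, as an engineer would, in place of code of your own. Each camera call takes 0.05 s, during which the arm holds its last target. There are 200 camera calls.

### The job

The melting pot has tripped its overheat cut-out because the chocolate balls lay still on its hot floor. Take the stirring rod out of the beech stand, stir the balls with its tip until every one of them has been pushed well away from where it lay, keeping them all in the bowl; then put the tip of the rod down through the yellow-ringed hole in the control box and press the recessed red reset button right down. Finish while still holding the button down with the rod in the gripper, and leave the other things on the table where they are.

Things in the scene. Friction and masses are not known exactly. Their poses are not given: they have to be found in the camera images.
- melting_pot: Small round white electric melting pot, drum 177 mm across, 92 mm high, black loop handle on either side, and a white control box (114 x 140 mm, top 76 mm above the table) on its -x side. Fixed. Origin: centre of the drum on the table, z up. On the box top, besides the reset hole, a black dial (18 mm high, 64 mm to -y of the hole), a rocker switch and a lamp need no touching.
- pot_floor (a point): Centre of the flat inner floor of the pot's open round steel bowl, 29 mm above the table, straight above the melting pot's origin. The flat floor has a radius of 46 mm; round it the wall slopes up and out at 45 degrees to a radius of 76 mm, then rises upright to the rim, 94 mm above the table.
- reset_hole (a point): Centre of the mouth of the reset hole in the flat top of the control box, 76 mm above the table; at x -137, y +34 mm from the melting pot's origin, in the pot's frame. A plain vertical round hole 18 mm across with a flat yellow ring round it. The red reset button's face, 15 mm across, lies 20 mm down in the hole.
- reset_button (a joint): Travel of the recessed red reset button, m: 0 = out, grows as it is pressed straight down, 0.005 = at its stop. A spring pushes it back: about 1.5 N to start it, 5 N at the stop. It returns when let go.
- tool_stand: Light beech block 62 x 132 mm, 50 mm high, with three holes in a row along its y axis, fixed on the table. Origin: centre of its underside. The stirring rod stands upright in the middle hole (10.5 mm across, 40 mm deep); a dipping fork, fixed, stands in the hole 42 mm to +y and reaches 121 mm above the table.
- stir_rod: Stirring rod, 170 mm long, about 30 g: a round white stem 9 mm across and 110 mm long, with a blue square grip 14 x 14 mm and 60 mm long on its top end. Origin: centre of the flat lower tip (6 mm face, bevelled); z runs along the rod up to the grip, the grip's faces look along its x and y. In the stand the tip is 10 mm above the table and the grip reaches from 120 to 180 mm above the table.
- ball_0: Loose ball of solid chocolate in the bowl of the melting pot, 24 mm across, 10 g, free to roll; darker and lighter ones are treated alike. Origin: its centre.
- ball_1: Loose ball of solid chocolate in the bowl of the melting pot, 24 mm across, 10 g, free to roll; darker and lighter ones are treated alike. Origin: its centre.
- ball_2: Loose ball of solid chocolate in the bowl of the melting pot, 24 mm across, 10 g, free to roll; darker and lighter ones are treated alike. Origin: its centre.
- ball_3: Loose ball of solid chocolate in the bowl of the melting pot, 24 mm across, 10 g, free to roll; darker and lighter ones are treated alike. Origin: its centre.
- ball_4: Loose ball of solid chocolate in the bowl of the melting pot, 24 mm across, 10 g, free to roll; darker and lighter ones are treated alike. Origin: its centre.
- ball_5: Loose ball of solid chocolate in the bowl of the melting pot, 24 mm across, 10 g, free to roll; darker and lighter ones are treated alike. Origin: its centre.
- penguin_07: Chocolate penguin, 241 mm high, standing on the black board; stands loose and is easily tipped. Origin: underside.
- offset_spatula: Offset spatula with wooden handle, 278 mm, lying loose on the table. Origin: underside.
- kitchen_timer: Green round kitchen timer, 62 mm across, 40 mm high, loose on the black board. Origin: underside.
- powder_pot: Small white pot with a screw lid, 52 mm across, 50 mm high, loose on the table near the back. Origin: underside.
Mind the look-alikes: they are no part of the job. Several things have the shape of the stir_rod; the one meant has the colours described above.

How it is judged:
On the way, in this order (a step that is already met when the one before it is completed fails the run):
1. the rod is held in the gripper and drawn clear of the stand: its tip at least 55 mm above the table (contact force between the fingers and stir_rod above 1 N and height (world z) of stir_rod above 0.055 m), for 0.1 s.
2. stirred: with the tip of the held rod down in the bowl (at least 30 mm below the rim), all six balls lie at one moment at least 15 mm from where they lay at the start (contact force between the fingers and stir_rod above 1 N and horizontal distance between stir_rod and melting_pot below 0.075 m and z of stir_rod in the frame of melting_pot below 0.064 m and distance of each of ball_0, ball_1, ball_2, ball_3, ball_4, ball_5 from where it was at the start of the episode above 0.015 m).
At the end, for the whole second after the job is handed in: The reset button is held at least 3.5 mm down of its 5 mm by the tip of the rod (more than 2 N), the tip being down in the reset hole, with the rod in the gripper, through the last second; all six balls are in the bowl (value of joint reset_button above 0.0035 m and contact force between stir_rod and reset_button above 2 N and horizontal distance between stir_rod and reset_hole below 0.009 m and z of stir_rod in the frame of melting_pot below 0.058 m and contact force between the fingers and stir_rod above 1 N and horizontal distance between each of ball_0, ball_1, ball_2, ball_3, ball_4, ball_5 and melting_pot below 0.072 m and z of each of ball_0, ball_1, ball_2, ball_3, ball_4, ball_5 in the frame of melting_pot below 0.085 m); the arm keeps its last pose, push and grip.
It fails at once if one of the bystanders (penguin, spatula, timer, white pot) is moved by more than 30 mm (distance of any of penguin_07, offset_spatula, kitchen_timer, powder_pot from where it was at the start of the episode above 0.03 m).
It also fails if it takes over 48 s, if anything falls off the work surface, if the arm or the gripper's body presses on something with over 40 N, if the wrist force passes 120 N, or if a joint passes its speed limit or range.

## Working session

There is one attempt and no reset: what is moved stays moved. The work goes in short steps, Python scripts to look and compute and a tool call to move; the robot and the scene stay as the last step left them, time stands still between calls to the robot, and variables do not carry over. Pictures are saved under pics/ and viewed, at most 10 in all, crops included, and the job is handed in when it is done.

Besides the shell and the picture viewer there is one more tool, called after "Emit:" as a command line: name --argument value ..., lists and objects as JSON in quotes. jog_arm: Moves the arm, as the interface text tells. Its arguments: {"type":"object","properties":{"steps":{"type":"array","items":{"type":"array"}},"grip_force":{"type":"number"}},"required":["steps"]}

```bash
mkdir -p pics; python3 - <<'E'
from rig import *
import cv2,numpy as np
s=sense();print({k:np.round(v,3).tolist() for k,v in s.items()})
for c in("top","side"):
    im=get_image(c);cv2.imwrite(f"pics/{c}0.png",im)
    i=camera_info(c);print(c,np.round(i["camera_matrix"],1).tolist(),np.round(i["R"],3).tolist(),np.round(i["t"],3).tolist())
    for n in["melting_pot","pot_floor","reset_hole","tool_stand","stir_rod","ball_0","penguin_07"]:
        print(c,n,[(np.round(d["location"]).tolist(),round(d["conf"],2)) for d in find_in(c,n)])
E
```

```text
{'t': 0.0, 'joint_positions': [-1.263, 0.261, -0.139, 1.173, -0.0, 1.571], 'qd': [-0.0, 0.001, -0.002, 0.0, -0.0, -0.001], 'joint_efforts': [-0.001, -40.568, 25.392, 0.019, -0.0, 0.0], 'eef_pos': [0.159, -0.5, 0.23], 'tool_rot': [0.988, 0.153, -0.0, -0.001], 'contact_force': [-0.362, -0.014, -0.079], 'wrist_torque': [-0.003, 0.023, 0.017], 'grasp_force': 0.0, 'gripper_width': 0.086}
top [[509.6, 0.0, 323.5], [0.0, 509.6, 248.4], [0.0, 0.0, 1.0]] [[-0.008, -1.0, -0.004], [-0.98, 0.009, -0.198], [0.198, 0.002, -0.98]] [0.089, 0.551, 1.44]
top melting_pot []
top pot_floor [([433.0, 262.0], 0.86)]
top reset_hole [([433.0, 261.0], 0.84)]
top tool_stand [([264.0, 272.0], 0.64)]
top stir_rod [([239.0, 233.0], 0.62), ([265.0, 292.0], 0.51), ([250.0, 263.0], 0.49)]
top ball_0 [([434.0, 256.0], 0.64), ([432.0, 239.0], 0.48), ([438.0, 239.0], 0.45), ([446.0, 245.0], 0.43), ([447.0, 255.0], 0.37)]
top penguin_07 []
side [[547.4, 0.0, 322.2], [0.0, 547.4, 236.9], [0.0, 0.0, 1.0]] [[0.929, -0.371, 0.005], [-0.201, -0.514, -0.834], [0.312, 0.774, -0.551]] [-0.48, 0.193, 1.099]
side melting_pot [([363.0, 330.0], 0.9)]
side pot_floor [([369.0, 333.0], 0.77)]
side reset_hole [([370.0, 334.0], 0.76)]
side tool_stand [([367.0, 331.0], 0.54)]
side stir_rod [([308.0, 179.0], 0.75), ([254.0, 194.0], 0.72), ([274.0, 173.0], 0.57), ([305.0, 164.0], 0.51), ([366.0, 334.0], 0.34)]
side ball_0 [([397.0, 318.0], 0.7), ([379.0, 318.0], 0.68), ([409.0, 328.0], 0.66)]
side penguin_07 [([342.0, 200.0], 0.97), ([376.0, 327.0], 0.38)]
```

View pics/top0.png

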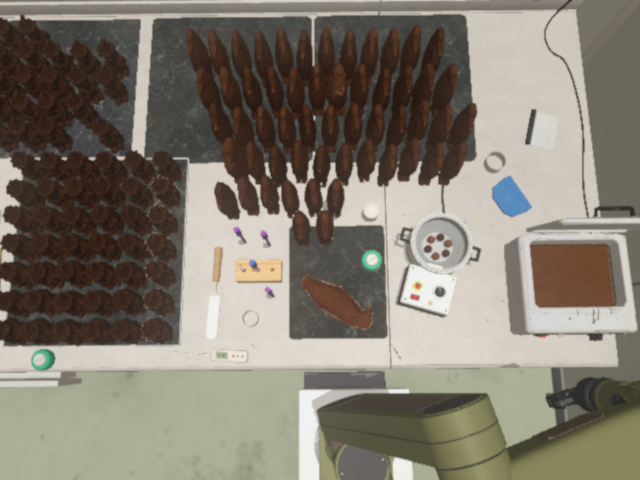

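View pics/side0.png

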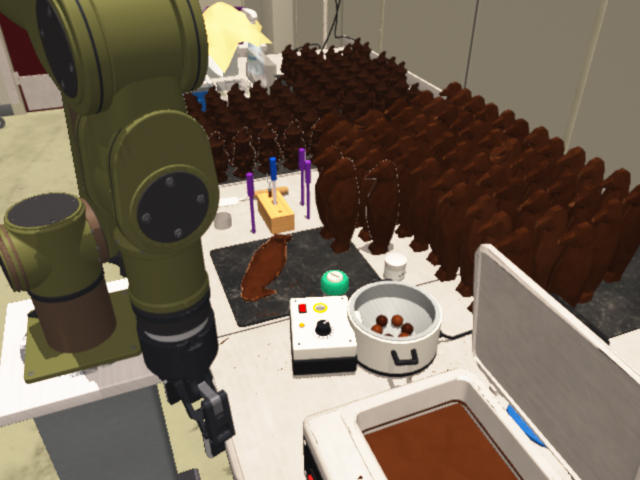

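Look-alikes: purple-gripped rods at top (239,235), (265,239) and (268,293), all on the table. The blue-gripped rod stands in the beech stand at about (253,265), which fits the description. I'll confirm it in an enlarged crop beside the pot.

```bash
cat >h.py <<'E'
from rig import *
import cv2,numpy as np
from scipy.spatial.transform import Rotation as Ro
def ray(c,uv,z,i=None):
    i=i or camera_info(c);K,R,t=map(np.array,(i["camera_matrix"],i["R"],i["t"]))
    C=-R.T@t;d=R.T@np.linalg.inv(K)@np.array([*uv,1.]);return C+d*(z-C[2])/d[2]
def proj(c,X,i=None):
    i=i or camera_info(c);p=np.array(i["camera_matrix"])@(np.array(i["R"])@np.array(X)+np.array(i["t"]));return p[:2]/p[2]
E
python3 - <<'E'
from h import *
im=cv2.imread("pics/top0.png")
a=cv2.resize(im[220:300,220:300],(400,400),interpolation=cv2.INTER_CUBIC)
b=cv2.resize(im[200:320,390:490],None,fx=4,fy=4,interpolation=cv2.INTER_CUBIC)[:400]
b=cv2.resize(im[205:325,395:485],(390,520),interpolation=cv2.INTER_CUBIC)
o=np.zeros((520,790,3),np.uint8);o[:400,:400]=a;o[:,400:]=b
cv2.imwrite("pics/crop1.png",o)
for c in("side","top"):
  im=cv2.imread(f"pics/{c}0.png");hsv=cv2.cvtColor(im,cv2.COLOR_BGR2HSV)
  for n,lo,hi in(("blue",(108,120,60),(122,255,255)),("yellow",(22,130,120),(35,255,255)),("beech",(12,90,120),(21,255,255)),("red",(0,220,120),(4,255,255))):
    m=cv2.inRange(hsv,lo,hi);k,l,st,ce=cv2.connectedComponentsWithStats(m)
    print(c,n,[(st[j].tolist(),ce[j].round(1).tolist()) for j in range(1,k) if 12<st[j][4]<3000][:14])
E
```

```text
side blue [([269, 157, 8, 23, 146], [272.8, 167.5])]
side yellow [([278, 196, 12, 18, 43], [283.6, 205.3]), ([313, 303, 14, 10, 60], [319.4, 307.8])]
side beech [([254, 187, 40, 47, 790], [274.8, 212.8]), ([81, 199, 16, 27, 165], [89.6, 214.1]), ([278, 210, 5, 3, 13], [279.7, 211.0]), ([0, 225, 16, 26, 94], [7.5, 237.4]), ([0, 237, 10, 20, 70], [3.4, 247.4])]
side red [([300, 305, 5, 7, 34], [302.1, 307.9])]
top blue [([251, 261, 4, 4, 13], [252.2, 262.5])]
top yellow []
top beech [([214, 248, 7, 32, 155], [216.9, 263.1]), ([236, 260, 45, 22, 804], [259.3, 271.7]), ([325, 282, 10, 4, 13], [329.1, 283.5])]
top red []
```

View pics/crop1.png

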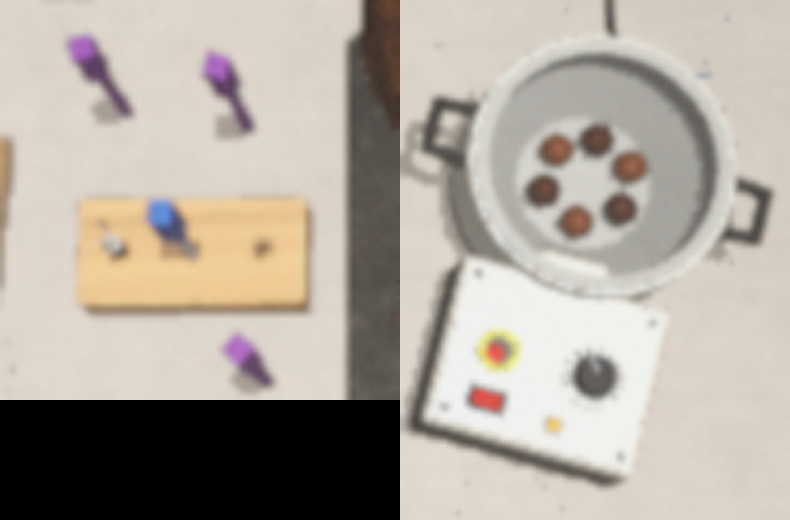

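The crop confirms a blue grip with a white stem in the middle hole of the beech stand, with the grip top at about (252.4,262.6). The reset hole is at about (417.4,285.8), and six balls lie in a ring on the pot floor.

```bash
python3 - <<'E'
from h import *
P=lambda n,x,z,c="top":print(n,np.round(ray(c,x,z),4))
L=lambda x,y:(220+x/5-.4,220+y/5-.4); Rr=lambda x,y:(395+(x-400)/4.333-.4,205+y/4.333-.4)
P("griptop",L(162,213),.18);P("stemhole",L(192,249),.05)
for n,p in(("TL",(79,201)),("TR",(309,198)),("BR",(309,303)),("BL",(80,303))):P(n,L(*p),.05)
P("fork",L(113,244),.05)
for n,p in(("p1",(83,45)),("p2",(215,65)),("p3",(237,345))): P(n,L(*p),.17)
P("hole",Rr(497,350),.076)
for n,p in(("bTL",(462,262)),("bTR",(665,315)),("bBR",(628,473)),("bBL",(420,422))):P(n,Rr(*p),.076)
for p in((603,36),(600,298),(468,165),(737,172)):P("rim",Rr(*p),.094)
for p in((555,149),(595,140),(629,166),(620,208),(575,221),(542,190)):P("ball",Rr(*p),.041)
P("floor",Rr(583,183),.029)
P("hole side",(320,307.8),.076,"side")
P("timer",(372,260),.04);P("powder",(371,211),.05)
print(proj("side",[*ray("top",L(162,213),.18)[:2],.18]),"blue side top ~ (273,158)")
print("dial",ray("top",Rr(595,372),.09))
E
```

```text
griptop [0.4909 0.2756 0.18  ]
stemhole [0.4922 0.2765 0.05  ]
TL [0.5213 0.3433 0.05  ]
TR [0.5219 0.2083 0.05  ]
BR [0.4598 0.2078 0.05  ]
BL [0.461  0.3411 0.05  ]
fork [0.4956 0.3227 0.05  ]
p1 [0.5861 0.322  0.17  ]
p2 [0.5742 0.2497 0.17  ]
p3 [0.421  0.2357 0.17  ]
hole [ 0.4379 -0.181   0.076 ]
bTL [ 0.4967 -0.1604  0.076 ]
bTR [ 0.4601 -0.2927  0.076 ]
bBR [ 0.3567 -0.2625  0.076 ]
bBL [ 0.391  -0.1286  0.076 ]
rim [ 0.6459 -0.2579  0.094 ]
rim [ 0.4691 -0.2464  0.094 ]
rim [ 0.5586 -0.1641  0.094 ]
rim [ 0.5522 -0.3412  0.094 ]
ball [ 0.5805 -0.2333  0.041 ]
ball [ 0.5866 -0.2611  0.041 ]
ball [ 0.5681 -0.2833  0.041 ]
ball [ 0.5389 -0.2755  0.041 ]
ball [ 0.5302 -0.2444  0.041 ]
ball [ 0.5519 -0.223   0.041 ]
floor [ 0.559  -0.2539  0.029 ]
hole side [ 0.439  -0.1836  0.076 ]
timer [ 0.5189 -0.0583  0.04  ]
powder [ 0.6658 -0.0584  0.05  ]
[271.76835793 158.03022888] blue side top ~ (273,158)
dial [ 0.42117712 -0.24143368  0.09      ]
```

The manual's scale: shifts go in shares of 0.8 m and turns go in shares of 90 degrees. Converting my numbers, -0.64 m is -0.8, 0.55 m is 0.6875, 0.307 rad is 0.1954.

Emit:
jog_arm --steps '[[[0.025,-0.025,-0.075],[0,0,0],0],[[0.075,-0.075,-0.1375],[0,0,0],0],[[0.1375,-0.1563,-0.1875],[0,0,0.0637],0],[[0.2,-0.2313,-0.1875],[0,0,0.191],0],[[0.6875,-0.8,-0.1875],[0,0,0.1954],0],[[0.6875,-0.8,-0.1875],[0,0,0.1954],0],[[0.6875,-0.8,-0.1875],[0,0,0.1954],0],[[0.6875,-0.8,-0.1875],[0,0,0.1954],0]]'

```text
t: 1.8
eef_pos: [0.3303, -0.1009, 0.3747]
tool_rot: [1.0, 0.0, 0.001, 0.0]
contact_force: [1.3, -0.4, -0.1]
gripper_width: 0.085
grasp_force: 0.0
```

Converted, -0.377 m is -0.4713, 0.16 m is 0.2.

Emit:
jog_arm --steps '[[[0.2,-0.4713,0],[0,0,0],0],[[0.2,-0.4713,0],[0,0,0],0],[[0.2,-0.4713,0],[0,0,0],0],[[0.2,-0.4713,0],[0,0,0],0],[[0.2,-0.4713,0],[0,0,0],0],[[0.2,-0.4713,0],[0,0,0],0],[[0.2,-0.4713,0.0375],[0,0,0],0],[[0.2,-0.4713,0.075],[0,0,0],0]]'

```text
t: 2.8
eef_pos: [0.4839, 0.0551, 0.3514]
tool_rot: [0.999, 0.041, -0.002, -0.025]
contact_force: [-0.1, 1.0, -0.2]
gripper_width: 0.0852
grasp_force: 0.0
```

```bash
python3 - <<'E'
from h import *
s=sense();i=camera_info("wrist");im=get_image("wrist");cv2.imwrite("pics/w1.png",im)
print(s["t"],np.round(s["eef_pos"],4),np.round(s["tool_rot"],4));K,R,t=map(np.array,(i["camera_matrix"],i["R"],i["t"]));print(np.round(-R.T@t,4),R.round(3).tolist(),K.round(1).tolist())
for n in("stir_rod","tool_stand"):print(n,[(np.round(d["location"]).tolist(),round(d["conf"],2)) for d in find_in("wrist",n)])
print(proj("wrist",[.4915,.276,.18],i))
E
```

```text
2.8 [0.4839 0.0551 0.3514] [ 0.9989  0.0407 -0.0017 -0.025 ]
[0.5505 0.0532 0.4936] [[0.083, -0.995, -0.05], [-0.96, -0.093, 0.264], [-0.268, 0.026, -0.963]] [[371.4, 0.0, 320.5], [0.0, 371.4, 241.1], [0.0, 0.0, 1.0]]
stir_rod [([137.0, 96.0], 0.94), ([158.0, 256.0], 0.88), ([102.0, 184.0], 0.71)]
tool_stand [([163.0, 169.0], 0.93)]
[ 78.4492126  187.16226733]
```

View pics/w1.png

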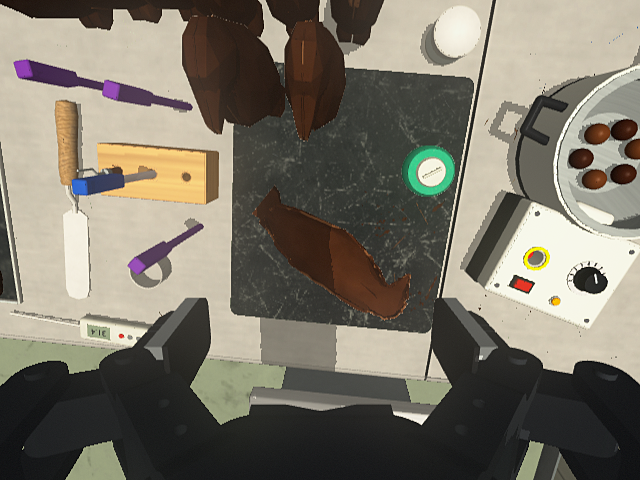

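The picture shows the blue rod in the stand at about (95,182), the purple look-alikes at (60,75), (150,95) and (165,245), and the reset hole at (537,258).

```bash
cat >>h.py <<'E'
def rel(target,yaw=0.):
    "shift and turn in tool axes to reach TCP target, pointing down, tool x at world angle yaw"
    s=sense();R=Ro.from_quat(s["tool_rot"]);T=Ro.from_euler("z",yaw)*Ro.from_quat([1,0,0,0])
    print("t",round(s["t"],2),"eef",np.round(s["eef_pos"],4),"rot",np.round(s["tool_rot"],4),"w",round(s["gripper_width"],4),"gf",np.round(s["grasp_force"],1),"F",np.round(s["contact_force"],1))
    print("shift",np.round(R.inv().apply(np.array(target)-s["eef_pos"]),4),"turn",np.round((R.inv()*T).as_rotvec(),4))
E
python3 -c "
from h import *
rel([.4915,.276,.31])
i=camera_info('wrist')
im=cv2.imread('pics/w1.png');hsv=cv2.cvtColor(im,cv2.COLOR_BGR2HSV)
m=cv2.inRange(hsv,(20,120,120),(35,255,255))[230:290,500:580];c=cv2.findNonZero(m);print(cv2.minEnclosingCircle(c))
"
```

```text
t 2.95 eef [0.4824 0.055  0.3506] rot [ 0.9989  0.0406 -0.0036 -0.0249] w 0.0855 gf 0.0 F [-0.1  0.7  0. ]
shift [ 0.0272 -0.2173  0.0514] turn [-0.0499  0.0072  0.0812]
((36.0, 28.0), 13.416507720947266)
```

Converted, -0.217 m is -0.2713, -0.055 m is -0.0688, 0.08 rad is 0.0509.

Emit:
jog_arm --steps '[[[0.0088,-0.0688,0.0163],[-0.0318,0.0045,0.0509],0],[[0.0175,-0.1375,0.0313],[-0.0318,0.0045,0.0509],0],[[0.025,-0.2063,0.05],[-0.0318,0.0045,0.0509],0],[[0.0338,-0.2713,0.0638],[-0.0318,0.0045,0.0509],0],[[0.0338,-0.2713,0.0638],[-0.0318,0.0045,0.0509],0],[[0.0338,-0.2713,0.0638],[-0.0318,0.0045,0.0509],0]]'

```text
t: 3.7
eef_pos: [0.5062, 0.0624, 0.3184]
tool_rot: [0.999, 0.045, -0.001, -0.026]
contact_force: [0.6, -0.1, -0.2]
gripper_width: 0.0853
grasp_force: 0.0
```

```bash
python3 - <<'E'
from h import *
i=camera_info("wrist");rel([.4915,.276,.31]);im=get_image("wrist");cv2.imwrite("pics/w2.png",im)
print("proj",proj("wrist",[.4915,.276,.18],i))
cv2.imwrite("pics/w2c.png",cv2.resize(im[100:420,160:560],(800,640))[:600])
E
```

```text
t 3.7 eef [0.5062 0.0624 0.3184] rot [ 9.986e-01  4.530e-02 -9.000e-04 -2.630e-02] w 0.0853 gf 0.0 F [ 0.6 -0.1 -0.2]
shift [ 0.0047 -0.2133  0.0196] turn [-0.0527  0.0019  0.0906]
proj [ 62.57672585 218.71754582]
```

View pics/w2c.png

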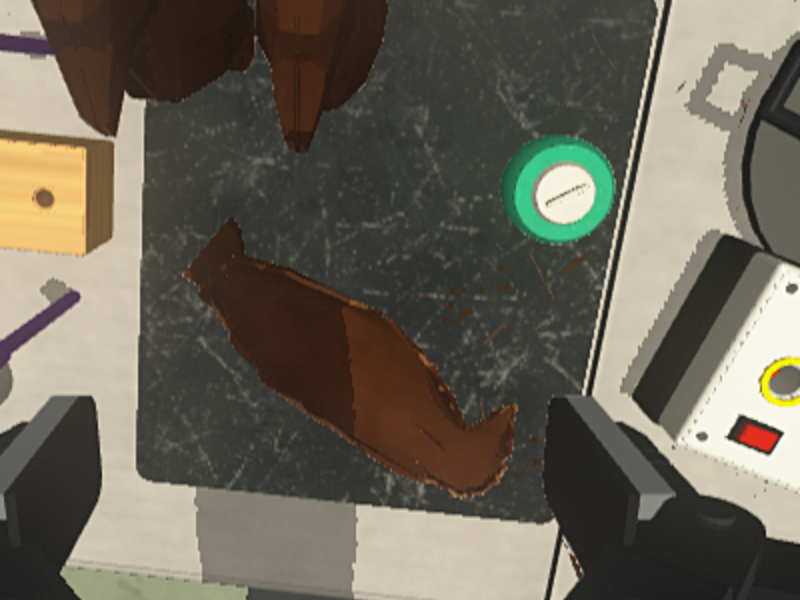

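The stand is only partly in view at left and the arm has stalled in y, so I'm checking the joints.

```bash
python3 -c "
from h import *
s=sense();print(np.round(s['joint_positions'],3),np.round(s['qd'],2))"
```

```text
[0.09  0.212 0.021 1.38  0.053 3.141] [-0.   -0.01  0.    0.01 -0.   -0.  ]
```

```bash
python3 -c "
from h import *
rel([.4915,.276,.31],np.pi/2);rel([.4915,.276,.31],np.pi/3)"
```

```text
t 3.75 eef [0.5063 0.0625 0.3181] rot [ 0.9986  0.0453 -0.001  -0.0264] w 0.0852 gf 0.0 F [-0.7 -0.6 -0.3]
shift [ 0.0046 -0.2133  0.0193] turn [-0.0425 -0.0393 -1.4798]
t 3.75 eef [0.5063 0.0625 0.3181] rot [ 0.9986  0.0453 -0.001  -0.0264] w 0.0852 gf 0.0 F [-0.7 -0.6 -0.3]
shift [ 0.0046 -0.2133  0.0193] turn [-0.0485 -0.0255 -0.9563]
```

Converted, -0.213 m is -0.2663, -0.15 m is -0.1875, -0.956 rad is -0.6086.

Emit:
jog_arm --steps '[[[0,-0.05,0],[-0.0064,-0.0032,-0.1146],0],[[0,-0.1125,0],[-0.0127,-0.0064,-0.2292],0],[[0,-0.1875,0],[-0.0191,-0.0095,-0.3438],0],[[0.0063,-0.2663,0.0238],[-0.0255,-0.0127,-0.4584],0],[[0.0063,-0.2663,0.0238],[-0.0306,-0.0159,-0.573],0],[[0.0063,-0.2663,0.0238],[-0.0306,-0.0159,-0.6086],0],[[0.0063,-0.2663,0.0238],[-0.0306,-0.0159,-0.6086],0]]'

```text
t: 4.62
eef_pos: [0.4916, 0.276, 0.3109]
tool_rot: [0.866, 0.5, 0.0, -0.0]
contact_force: [-0.3, -0.2, -0.2]
gripper_width: 0.0855
grasp_force: 0.0
```

```bash
python3 - <<'E'
from h import *
i=camera_info("wrist");rel([.4915,.276,.31],np.pi/3);im=get_image("wrist");cv2.imwrite("pics/w3.png",im)
p=proj("wrist",[.4915,.276,.18],i);print("proj",p)
print([(np.round(d["location"]).tolist(),round(d["conf"],2)) for d in find_in("wrist","stir_rod")])
u,v=p.astype(int);u=np.clip(u,100,540);v=np.clip(v,100,380)
cv2.imwrite("pics/w3c.png",cv2.resize(im[v-100:v+100,u-100:u+100],(600,600),interpolation=cv2.INTER_CUBIC));print(u,v)
np.savez("w3.npz",**{k:np.array(x) for k,x in i.items()})
E
```

```text
t 4.62 eef [0.4916 0.276  0.3109] rot [ 8.662e-01  4.998e-01  4.000e-04 -2.000e-04] w 0.0855 gf 0.0 F [-0.3 -0.2 -0.2]
shift [-0.0001 -0.0001  0.0009] turn [ 0.0001 -0.0008 -0.0005]
proj [320.69855567 230.35977136]
[([419.0, 198.0], 0.89), ([320.0, 222.0], 0.78), ([276.0, 294.0], 0.77), ([391.0, 111.0], 0.74)]
320 230
```

View pics/w3c.png

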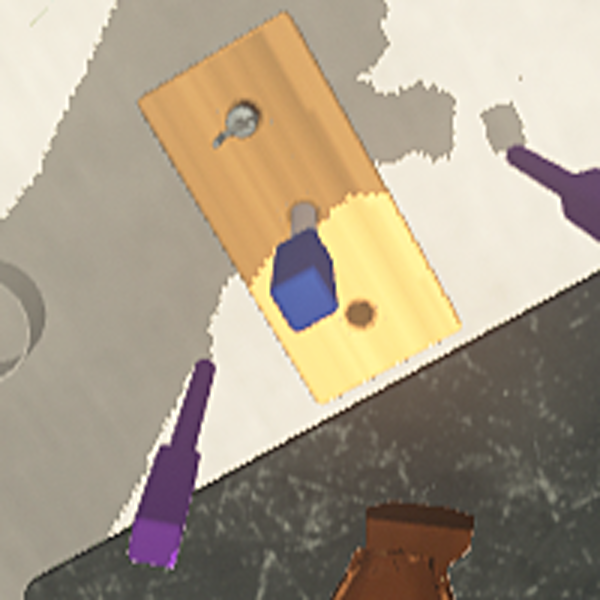

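The blue grip top is at crop (304,299), i.e. full (321,230), within 1 px of the projected estimate, and its faces line up with the stand. I'll grasp at yaw 90°, closing along world x.

Converted, 0.181 m is 0.2263, 0.14 m is 0.175, -0.18 rad is -0.1146.

Emit:
jog_arm --steps '[[[0,0,0.025],[0,0,-0.1146],0],[[0,0,0.0625],[0,0,-0.2292],0],[[0,0,0.1125],[0,0,-0.3336],0],[[0,0,0.175],[0,0,-0.3336],0],[[0,0,0.2263],[0,0,-0.3336],0],[[0,0,0.2263],[0,0,-0.3336],0.5],[[0,0,0.2263],[0,0,-0.3336],1],[[0,0,0.2263],[0,0,-0.3336],1]]' --grip_force 60

```text
t: 5.72
eef_pos: [0.4936, 0.2766, 0.1323]
tool_rot: [0.707, 0.707, 0.003, 0.001]
contact_force: [-0.6, -0.1, -0.0]
gripper_width: 0.0324
grasp_force: 0.0
```

Emit:
jog_arm --steps '[[[0,0,0],[0,0,0],1],[[0,0,0],[0,0,0],1],[[0,0,0],[0,0,0],1],[[0,0,0],[0,0,0],1]]'

```text
t: 6.22
eef_pos: [0.4926, 0.2765, 0.1317]
tool_rot: [0.707, 0.707, 0.002, 0.0]
contact_force: [-0.5, -0.1, 6.6]
gripper_width: 0.0127
grasp_force: 58.3
```

Converted, -0.27 m is -0.3375, -0.23 m is -0.2875.

Emit:
jog_arm --steps '[[[0,0,-0.0625],[0,0,0],1],[[0,0,-0.1375],[0,0,0],1],[[0,0,-0.2125],[0,0,0],1],[[-0.0125,0,-0.2875],[0,0,0],1],[[-0.05,0.0063,-0.3375],[0,0,0],1],[[-0.125,0.0125,-0.3375],[0,0,0],1],[[-0.2,0.025,-0.3375],[0,0,0],1],[[-0.275,0.0375,-0.3375],[0,0,0],1]]'

```text
t: 7.22
eef_pos: [0.5218, 0.054, 0.4005]
tool_rot: [0.707, 0.707, 0.001, 0.001]
contact_force: [1.4, 0.1, -0.4]
gripper_width: 0.0131
grasp_force: 59.9
```

```bash
python3 - <<'E'
from h import *
rel([.557,-.253,.40],np.pi/2);print(np.round(sense()["joint_positions"],2))
get_image("side");print([(np.round(d["location"]).tolist(),round(d["conf"],2)) for d in find_in("side","stir_rod")])
i={"camera_matrix":[[371.4,0,320.5],[0,371.4,241.1],[0,0,1]],"R":[[0.083,-0.995,-0.05],[-0.96,-0.093,0.264],[-0.268,0.026,-0.963]]}
i["t"]=-np.array(i["R"])@[.5505,.0532,.4936];print("hole w1",ray("wrist",(536,258),.076,i))
E
```

```text
t 7.22 eef [0.5218 0.054  0.4005] rot [7.069e-01 7.073e-01 1.100e-03 5.000e-04] w 0.0131 gf 59.9 F [ 1.4  0.1 -0.4]
shift [-3.07e-01  3.50e-02  3.00e-04] turn [ 0.0022 -0.0008  0.0006]
[0.1  0.25 0.28 1.6  0.   1.67]
[([252.0, 196.0], 0.73), ([319.0, 108.0], 0.59), ([304.0, 169.0], 0.48), ([276.0, 210.0], 0.34)]
hole w1 [ 0.43859046 -0.18368324  0.076     ]
```

Converted, -0.307 m is -0.3838, -0.24 m is -0.3.

Emit:
jog_arm --steps '[[[-0.075,0.01,0],[0,0,0],1],[[-0.15,0.02,0],[0,0,0],1],[[-0.225,0.03,0],[0,0,0],1],[[-0.3,0.0375,0],[0,0,0],1],[[-0.3838,0.0463,0.0375],[0,0,0],1],[[-0.3838,0.0463,0.1],[0,0,0],1],[[-0.3838,0.0463,0.125],[0,0,0],1],[[-0.3838,0.0463,0.125],[0,0,0],1]]'

```text
t: 8.32
eef_pos: [0.5578, -0.2504, 0.2977]
tool_rot: [0.707, 0.707, -0.0, -0.002]
contact_force: [0.4, -0.0, -0.7]
gripper_width: 0.0132
grasp_force: 59.9
```

```bash
python3 - <<'E'
from h import *
rel([.559,-.253,.158],np.pi/2);i=camera_info("wrist");im=get_image("wrist")
for X in([.559,-.253,.029],[.4386,-.1832,.076]):print(proj("wrist",X,i))
cv2.imwrite("pics/w4.png",im)
m=cv2.inRange(cv2.cvtColor(im,cv2.COLOR_BGR2HSV),(20,120,120),(35,255,255));k,l,st,ce=cv2.connectedComponentsWithStats(m)
for j in range(1,k):
  if st[j][4]>80:print(st[j],ce[j],ray("wrist",st[j][:2]+(st[j][2:4]-1)/2,.076,i))
E
```

```text
t 8.32 eef [ 0.5578 -0.2504  0.2977] rot [ 7.071e-01  7.071e-01 -2.000e-04 -2.100e-03] w 0.0132 gf 59.9 F [ 0.4 -0.  -0.7]
shift [-0.003   0.0017  0.1397] turn [-0.0033 -0.0028  0.0001]
[322.88625555 204.3009588 ]
[196.11190628 139.17834405]
[180 124  31  31 334] [194.7245509  138.65568862] [ 0.43755977 -0.18303859  0.076     ]
```

View pics/w4.png

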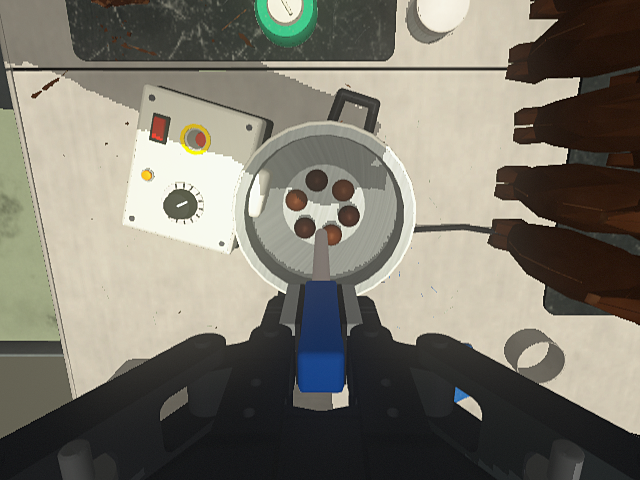

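The picture shows the rod held straight, six balls in a ring at about (324,207) with the centre free, and the hole ring at (195,139), which gives (0.438,-0.183). I'll go down at the centre of the ring.

Converted, 0.14 m is 0.175, 0.11 m is 0.1375.

Emit:
jog_arm --steps '[[[0,0,0.05],[0,0,0],1],[[0,0,0.1],[0,0,0],1],[[0,0,0.1375],[0,0,0],1],[[0,0,0.175],[0,0,0],1],[[0,0,0.175],[0,0,0],1]]'

```text
t: 9.0
eef_pos: [0.5586, -0.2503, 0.1593]
tool_rot: [0.707, 0.707, 0.0, -0.001]
contact_force: [0.7, 1.1, -0.8]
gripper_width: 0.0132
grasp_force: 59.9
```

```bash
python3 - <<'E'
from h import *
rel([.559,-.253,.158],np.pi/2)
E
```

```text
t 9.0 eef [ 0.5586 -0.2503  0.1593] rot [ 7.068e-01  7.074e-01  2.000e-04 -1.000e-03] w 0.0132 gf 59.9 F [ 0.7  1.1 -0.8]
shift [-0.0027  0.0004  0.0013] turn [-0.0012 -0.0016  0.001 ]
```

Converted, -0.03 m is -0.0375, -0.028 m is -0.035.

Emit:
jog_arm --steps '[[[0.025,0,0],[0,0,0],1],[[0.0225,0.025,0],[0,0,0],1],[[-0.0025,0.035,0],[0,0,0],1],[[-0.0275,0.025,0],[0,0,0],1],[[-0.0375,0,0],[0,0,0],1],[[-0.0275,-0.025,0],[0,0,0],1],[[-0.0025,-0.035,0],[0,0,0],1],[[0.0225,-0.025,0],[0,0,0],1]]'

```text
t: 10.0
eef_pos: [0.538, -0.2331, 0.1611]
tool_rot: [0.708, 0.706, 0.001, 0.001]
contact_force: [-0.0, 0.1, 0.4]
gripper_width: 0.0135
grasp_force: 59.9
```

Converted, -0.048 m is -0.06, -0.04 m is -0.05.

Emit:
jog_arm --steps '[[[0.01,0.025,0],[0,0,0],1],[[0,0.05,0],[0,0,0],1],[[-0.025,0.06,0],[0,0,0],1],[[-0.05,0.05,0],[0,0,0],1],[[-0.06,0.025,0],[0,0,0],1],[[-0.05,0,0],[0,0,0],1],[[-0.025,-0.0075,0],[0,0,0],1],[[0,0,0],[0,0,0],1]]'

```text
t: 11.0
eef_pos: [0.5375, -0.233, 0.16]
tool_rot: [0.708, 0.706, 0.0, -0.0]
contact_force: [-0.4, -0.1, -0.1]
gripper_width: 0.0133
grasp_force: 60.0
```

```bash
python3 - <<'E'
from h import *
rel([.559,-.253,.158],np.pi/2);i=camera_info("wrist");im=get_image("wrist");cv2.imwrite("pics/w5.png",im)
t=cv2.imread("pics/w4.png")[110:310,220:430]
p=proj("wrist",[.559,-.253,.041],i).astype(int);print(p)
T=get_image("top")[205:285,395:485];S=get_image("side")[260:380,335:455]
o=np.zeros((600,800,3),np.uint8);a=im[max(0,p[1]-150):p[1]+150,max(0,p[0]-200):p[0]+200];a=a[:300,:400];o[:a.shape[0],:a.shape[1]]=a
o[300:,:300]=0;b=cv2.resize(T,(400,355),interpolation=cv2.INTER_CUBIC)[:300];o[300:,:400]=b;o[:400,400:]=cv2.resize(S,(400,400),interpolation=cv2.INTER_CUBIC)
cv2.imwrite("pics/w5c.png",o)
E
```

```text
t 11.0 eef [ 0.5375 -0.233   0.16  ] rot [ 7.078e-01  7.064e-01  3.000e-04 -2.000e-04] w 0.0133 gf 60.0 F [-0.4 -0.1 -0.1]
shift [-0.02    0.0215  0.002 ] turn [ 0.0001 -0.0008 -0.0019]
[350 260]
```

View pics/w5c.png

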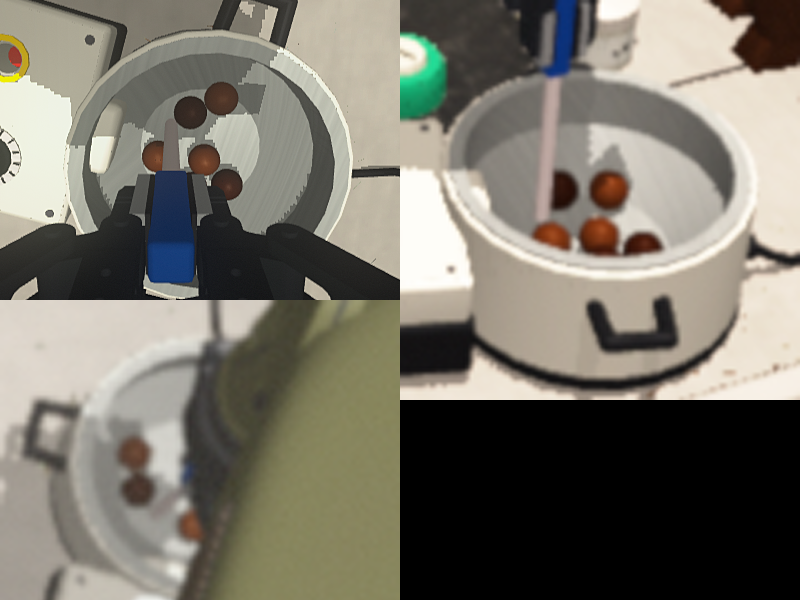

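The balls have been shuffled, with all six still inside. I'll stir more, with varied patterns so every ball is displaced.

Converted, 0.054 m is 0.0675, -0.053 m is -0.0663.

Emit:
jog_arm --steps '[[[-0.025,-0.015,0],[0,0,0],1],[[-0.0538,-0.0025,0],[0,0,0],1],[[-0.0663,0.0263,0],[0,0,0],1],[[-0.0538,0.055,0],[0,0,0],1],[[-0.025,0.0675,0],[0,0,0],1],[[0.0038,0.055,0],[0,0,0],1],[[0.0163,0.0263,0],[0,0,0],1],[[0.0038,-0.0025,0],[0,0,0],1]]'

```text
t: 12.15
eef_pos: [0.537, -0.2295, 0.1595]
tool_rot: [0.706, 0.708, 0.0, 0.0]
contact_force: [0.4, -1.1, 0.2]
gripper_width: 0.0132
grasp_force: 59.9
```

Converted, 0.053 m is 0.0663, -0.048 m is -0.06.

Emit:
jog_arm --steps '[[[-0.0288,0.0288,0],[0,0,0],1],[[-0.0575,0.0575,0],[0,0,0],1],[[-0.0288,0.0663,0],[0,0,0],1],[[-0.0288,0.0288,0],[0,0,0],1],[[-0.0288,-0.0088,0],[0,0,0],1],[[-0.06,0.0038,0],[0,0,0],1],[[-0.0288,0.0288,0],[0,0,0],1],[[0.0088,0.0288,0],[0,0,0],1]]'

```text
t: 13.15
eef_pos: [0.5612, -0.2228, 0.1595]
tool_rot: [0.707, 0.707, 0.001, 0.001]
contact_force: [-0.4, -0.4, -0.7]
gripper_width: 0.0135
grasp_force: 59.9
```

Converted, -0.052 m is -0.065, -0.046 m is -0.0575.

Emit:
jog_arm --steps '[[[-0.0175,0.02,0],[0,0,0],1],[[-0.0375,0.0275,0],[0,0,0],1],[[-0.0575,0.02,0],[0,0,0],1],[[-0.065,0,0],[0,0,0],1],[[-0.0575,-0.02,0],[0,0,0],1],[[-0.0375,-0.0275,0],[0,0,0],1],[[-0.0175,-0.02,0],[0,0,0],1],[[-0.01,0,0],[0,0,0],1]]'

```text
t: 14.15
eef_pos: [0.5603, -0.2297, 0.16]
tool_rot: [0.707, 0.707, 0.001, 0.0]
contact_force: [0.4, 0.2, 0.6]
gripper_width: 0.0131
grasp_force: 59.9
```

Converted, -0.055 m is -0.0688, 0.001 m is 0.0013.

Emit:
jog_arm --steps '[[[0.0013,-0.0288,0],[0,0,0],1],[[-0.0275,-0.0413,0],[0,0,0],1],[[-0.0563,-0.0288,0],[0,0,0],1],[[-0.0688,0,0],[0,0,0],1],[[-0.0563,0.0288,0],[0,0,0],1],[[-0.0275,0.0413,0],[0,0,0],1],[[0.0013,0.0288,0],[0,0,0],1],[[0.0138,0,0],[0,0,0],1]]'

```text
t: 15.15
eef_pos: [0.5625, -0.2187, 0.1592]
tool_rot: [0.706, 0.708, 0.001, 0.001]
contact_force: [-0.1, -0.9, 1.2]
gripper_width: 0.013
grasp_force: 59.9
```

```bash
python3 - <<'E'
from h import *
rel([.559,-.253,.158],np.pi/2)
E
```

```text
t 15.15 eef [ 0.5625 -0.2187  0.1592] rot [0.706  0.7082 0.0009 0.0008] w 0.013 gf 59.9 F [-0.1 -0.9  1.2]
shift [-0.0342 -0.0037  0.0012] turn [ 0.0023 -0.0001  0.0031]
```

Converted, -0.064 m is -0.08, 0.026 m is 0.0325.

Emit:
jog_arm --steps '[[[-0.0163,0.0213,0],[0,0,0],1],[[-0.0425,0.0325,0],[0,0,0],1],[[-0.0688,0.0213,0],[0,0,0],1],[[-0.08,-0.005,0],[0,0,0],1],[[-0.0688,-0.0313,0],[0,0,0],1],[[-0.0425,-0.0425,0],[0,0,0],1],[[-0.0163,-0.0313,0],[0,0,0],1],[[-0.005,-0.005,0],[0,0,0],1]]'

```text
t: 16.15
eef_pos: [0.5549, -0.2238, 0.1598]
tool_rot: [0.707, 0.707, 0.0, -0.0]
contact_force: [-0.3, -0.7, 0.9]
gripper_width: 0.0131
grasp_force: 60.0
```

Converted, -0.06 m is -0.075, -0.05 m is -0.0625.

Emit:
jog_arm --steps '[[[-0.0375,0,0],[0,0,0],1],[[-0.075,0,0],[0,0,0],1],[[-0.0625,-0.0313,0],[0,0,0],1],[[-0.0375,0,0],[0,0,0],1],[[-0.0125,0.0313,0],[0,0,0],1],[[-0.0375,0.0375,0],[0,0,0],1],[[-0.0375,0,0],[0,0,0],1],[[-0.0375,-0.0375,0],[0,0,0],1]]'

```text
t: 17.15
eef_pos: [0.5249, -0.2556, 0.1591]
tool_rot: [0.707, 0.707, -0.0, -0.0]
contact_force: [0.4, 0.5, 0.3]
gripper_width: 0.0128
grasp_force: 59.7
```

Converted, 0.056 m is 0.07, 0.048 m is 0.06.

Emit:
jog_arm --steps '[[[0.0225,0.015,0],[0,0,0],1],[[0.0325,0.0375,0],[0,0,0],1],[[0.0225,0.06,0],[0,0,0],1],[[0,0.07,0],[0,0,0],1],[[-0.0225,0.06,0],[0,0,0],1],[[-0.0325,0.0375,0],[0,0,0],1],[[-0.0225,0.015,0],[0,0,0],1],[[0,0.005,0],[0,0,0],1]]'

```text
t: 18.15
eef_pos: [0.5274, -0.2547, 0.1597]
tool_rot: [0.708, 0.706, 0.0, -0.0]
contact_force: [0.3, 0.0, -0.7]
gripper_width: 0.0129
grasp_force: 60.1
```

Converted, 0.061 m is 0.0763, 0.051 m is 0.0638.

Emit:
jog_arm --steps '[[[-0.0313,0.0013,0],[0,0,0],1],[[-0.0438,0.0325,0],[0,0,0],1],[[-0.0313,0.0638,0],[0,0,0],1],[[0,0.0763,0],[0,0,0],1],[[0.0313,0.0638,0],[0,0,0],1],[[0.0438,0.0325,0],[0,0,0],1],[[0.0188,0.0325,0],[0,0,0],1],[[0,0.0325,0],[0,0,0],1]]'

```text
t: 19.15
eef_pos: [0.556, -0.2566, 0.16]
tool_rot: [0.708, 0.707, 0.001, 0.001]
contact_force: [0.7, -0.4, -0.2]
gripper_width: 0.0132
grasp_force: 59.9
```

```bash
python3 - <<'E'
from h import *
rel([.559,-.253,.36],np.pi/2);i=camera_info("wrist");im=get_image("wrist");cv2.imwrite("pics/w6.png",im)
p=proj("wrist",[.559,-.253,.041],i).astype(int)
S0=np.array([[.5805,-.2333],[.5866,-.2611],[.5681,-.2833],[.5389,-.2755],[.5302,-.2444],[.5519,-.223]])
v=im.copy()
for k,s in enumerate(S0):
    q=proj("wrist",[*s,.041],i);cv2.circle(v,tuple(int(a) for a in q),2,(0,255,0),-1)
    e=proj("wrist",[s[0]+.015,s[1],.041],i);cv2.circle(v,tuple(int(a) for a in q),int(np.linalg.norm(e-q)),(0,255,0),1)
u0,v0=max(0,p[0]-130),max(0,p[1]-120)
cv2.imwrite("pics/w6c.png",cv2.resize(v[v0:v0+200,u0:u0+260],(780,600),interpolation=cv2.INTER_CUBIC));print(u0,v0)
E
```

```text
t 19.15 eef [ 0.556  -0.2566  0.16  ] rot [7.076e-01 7.067e-01 6.000e-04 9.000e-04] w 0.0132 gf 59.9 F [ 0.7 -0.4 -0.2]
shift [ 0.0035  0.0034 -0.2   ] turn [ 0.0021  0.0004 -0.0013]
194 109
```

View pics/w6c.png

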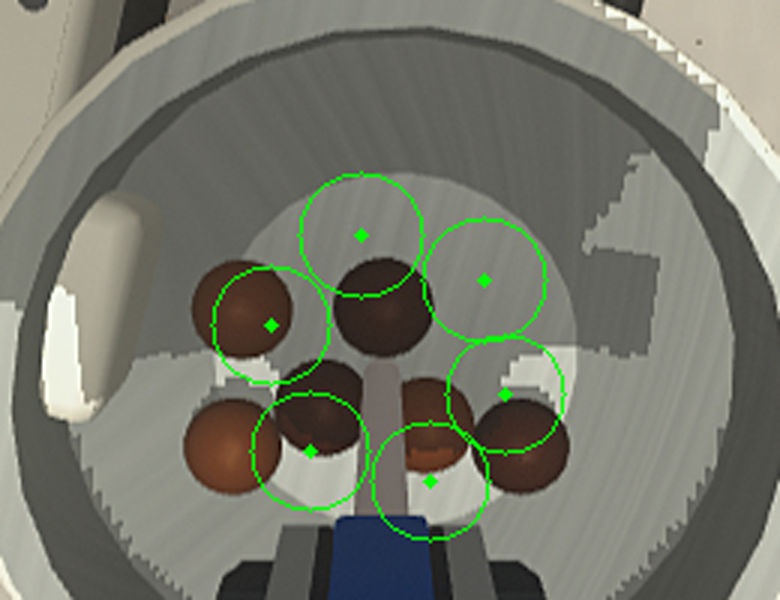

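The balls are well mixed but a few lie near start spots (green circles), so I'm stirring on with wider patterns.

Converted, 0.036 m is 0.045, -0.034 m is -0.0425.

Emit:
jog_arm --steps '[[[0,0.025,0],[0,0,0],1],[[0.025,0.0375,0],[0,0,0],1],[[0.045,0.0063,0],[0,0,0],1],[[0.0375,-0.025,0],[0,0,0],1],[[0.0125,-0.0425,0],[0,0,0],1],[[-0.0188,-0.0375,0],[0,0,0],1],[[-0.0375,-0.0125,0],[0,0,0],1],[[-0.0375,0.0188,0],[0,0,0],1]]'

```text
t: 20.2
eef_pos: [0.5711, -0.2848, 0.1596]
tool_rot: [0.708, 0.706, 0.001, -0.0]
contact_force: [-0.3, 0.8, 0.7]
gripper_width: 0.0131
grasp_force: 60.1
```

Converted, 0.06 m is 0.075, 0.05 m is 0.0625.

Emit:
jog_arm --steps '[[[0.025,0.0225,0],[0,0,0],1],[[0.0563,0.0188,0],[0,0,0],1],[[0.075,-0.0063,0],[0,0,0],1],[[0.05,-0.0188,0],[0,0,0],1],[[0.0188,-0.025,0],[0,0,0],1],[[0,-0.0438,0],[0,0,0],1],[[0.0313,-0.06,0],[0,0,0],1],[[0.0625,-0.05,0],[0,0,0],1]]'

```text
t: 21.2
eef_pos: [0.5278, -0.2345, 0.1595]
tool_rot: [0.708, 0.706, -0.0, -0.001]
contact_force: [0.4, 0.4, 0.3]
gripper_width: 0.0129
grasp_force: 60.0
```

Converted, 0.058 m is 0.0725, 0.055 m is 0.0688.

Emit:
jog_arm --steps '[[[-0.0188,0.025,0],[0,0,0],1],[[-0.0375,0.05,0],[0,0,0],1],[[-0.05,0.0688,0],[0,0,0],1],[[-0.0188,0.0725,0],[0,0,0],1],[[0.01,0.0563,0],[0,0,0],1],[[0.0163,0.025,0],[0,0,0],1],[[-0.0063,0.0125,0],[0,0,0],1],[[-0.0375,0.0188,0],[0,0,0],1]]'

```text
t: 22.2
eef_pos: [0.5441, -0.2643, 0.16]
tool_rot: [0.707, 0.707, 0.0, -0.0]
contact_force: [0.3, -1.4, 0.2]
gripper_width: 0.0132
grasp_force: 60.0
```

Emit:
jog_arm --steps '[[[-0.0275,0.0125,0],[0,0,0],1],[[-0.0175,-0.0175,0],[0,0,0],1],[[0.0125,-0.03,0],[0,0,0],1],[[0.0425,-0.0175,0],[0,0,0],1],[[0.055,0.0125,0],[0,0,0],1],[[0.0425,0.0425,0],[0,0,0],1],[[0.0125,0.055,0],[0,0,0],1],[[-0.0175,0.0425,0],[0,0,0],1]]'

```text
t: 23.2
eef_pos: [0.5805, -0.2792, 0.1592]
tool_rot: [0.707, 0.707, 0.001, 0.0]
contact_force: [-0.7, 0.1, 0.8]
gripper_width: 0.0131
grasp_force: 60.0
```

Converted, -0.05 m is -0.0625, -0.042 m is -0.0525.

Emit:
jog_arm --steps '[[[-0.0025,-0.03,0],[0,0,0],1],[[0.0075,-0.0525,0],[0,0,0],1],[[0.03,-0.0625,0],[0,0,0],1],[[0.0525,-0.0525,0],[0,0,0],1],[[0.0625,-0.03,0],[0,0,0],1],[[0.0525,-0.0075,0],[0,0,0],1],[[0.03,0.0025,0],[0,0,0],1],[[0.03,-0.03,0],[0,0,0],1]]'

```text
t: 24.2
eef_pos: [0.5603, -0.2556, 0.159]
tool_rot: [0.707, 0.708, 0.001, 0.002]
contact_force: [-1.6, 0.3, 0.3]
gripper_width: 0.0133
grasp_force: 60.0
```

```bash
python3 - <<'E'
from h import *
rel([.559,-.253,.159],np.pi/2);i=camera_info("wrist");im=get_image("wrist");cv2.imwrite("pics/w7.png",im)
S0=np.array([[.5805,-.2333],[.5866,-.2611],[.5681,-.2833],[.5389,-.2755],[.5302,-.2444],[.5519,-.223]])
for d in find_in("wrist","ball_0"):
    X=ray("wrist",d["location"],.041,i)[:2];D=np.linalg.norm(S0-X,axis=1)*1e3
    u,v=map(int,d["location"]);print(round(d["conf"],2),X.round(3),D.round().astype(int),np.median(im[v-5:v+6,u-5:u+6].reshape(-1,3),0))
E
```

```text
t 24.2 eef [ 0.5603 -0.2556  0.159 ] rot [0.7067 0.7075 0.001  0.0018] w 0.0133 gf 60.0 F [-1.6  0.3  0.3]
shift [ 0.0026 -0.0013 -0.    ] turn [0.004  0.0011 0.0011]
0.86 [ 0.522 -0.273] [71 66 48 18 30 59] [ 44.  68. 115.]
0.8 [ 0.548 -0.282] [58 43 20 11 41 59] [33. 39. 56.]
0.75 [ 0.588 -0.286] [53 25 20 50 71 73] [34. 43. 68.]
0.66 [ 0.575 -0.229] [ 7 35 55 59 47 24] [36. 51. 78.]
0.65 [ 0.546 -0.258] [42 41 34 19 21 35] [35. 41. 55.]
0.55 [ 0.594 -0.263] [33  8 33 56 66 58] [ 39.  61. 105.]
```

```bash
python3 - <<'E'
from h import *
im=cv2.imread("pics/w4.png")
for k,(u,v) in enumerate([(343,189),(348,215),(333,235),(304,228),(296,200),(316,180)]):
    c=np.median(im[v-4:v+5,u-4:u+5].reshape(-1,3),0);print(k,c,(c[2]/c[0]).round(2))
# same for w6 (positions relative to starts known from the picture)
im=cv2.imread("pics/w6.png")
for x,y in[(242,310),(383,307),(320,400),(232,446),(420,425),(520,445)]:
    u,v=194+x//3,109+y//3;c=np.median(im[v-4:v+5,u-4:u+5].reshape(-1,3),0);print((x,y),c,(c[2]/c[0]).round(2))
E
```

```text
0 [48. 63. 90.] 1.88
1 [49. 60. 83.] 1.69
2 [ 52.  76. 125.] 2.4
3 [51. 62. 84.] 1.65
4 [ 56.  82. 129.] 2.3
5 [45. 53. 66.] 1.47
(242, 310) [40. 55. 83.] 2.08
(383, 307) [35. 42. 56.] 1.6
(320, 400) [34. 40. 54.] 1.59
(232, 446) [ 46.  70. 117.] 2.54
(420, 425) [37. 51. 79.] 2.14
(520, 445) [40. 49. 73.] 1.82
```

By colour, the mid-brown ball is back near its start, and one dark ball may be too. I'll push those two specifically.

Converted, 0.031 m is 0.0388, -0.015 m is -0.0188.

Emit:
jog_arm --steps '[[[0.01,0.0188,0],[0,0,0],1],[[0.0188,0.0375,0],[0,0,0],1],[[0.0188,0.0375,0],[0,0,0],1],[[0.03,0.025,0],[0,0,0],1],[[0.0388,0.01,0],[0,0,0],1],[[0.0388,0.01,0],[0,0,0],1],[[0.0225,-0.0188,0],[0,0,0],1],[[0.0075,-0.0375,0],[0,0,0],1]]'

```text
t: 25.3
eef_pos: [0.5255, -0.2488, 0.16]
tool_rot: [0.707, 0.707, 0.001, 0.001]
contact_force: [-0.3, -0.4, 0.2]
gripper_width: 0.0132
grasp_force: 60.0
```

Converted, -0.031 m is -0.0388, -0.027 m is -0.0338.

Emit:
jog_arm --steps '[[[-0.015,0.0038,0],[0,0,0],1],[[-0.0275,0.0075,0],[0,0,0],1],[[-0.0338,0.0188,0],[0,0,0],1],[[-0.0388,0.0288,0],[0,0,0],1],[[-0.0388,0.0288,0],[0,0,0],1]]'

```text
t: 25.92
eef_pos: [0.5499, -0.2793, 0.1592]
tool_rot: [0.707, 0.707, 0.001, -0.0]
contact_force: [0.2, 0.6, 0.2]
gripper_width: 0.0133
grasp_force: 60.0
```

```bash
cat >b.py <<'E'
from h import *
rel([.559,-.253,.159],np.pi/2);i=camera_info("wrist");im=get_image("wrist");cv2.imwrite(f"pics/b{sense()['t']:.1f}.png",im)
S0=np.array([[.5805,-.2333],[.5866,-.2611],[.5681,-.2833],[.5389,-.2755],[.5302,-.2444],[.5519,-.223]])
for d in find_in("wrist","ball_0"):
    X=ray("wrist",d["location"],.041,i)[:2];D=np.linalg.norm(S0-X,axis=1)*1e3
    u,v=map(int,d["location"]);c=np.median(im[v-4:v+5,u-4:u+5].reshape(-1,3),0);print(round(d["conf"],2),np.round(d["location"]),X.round(3),D.round().astype(int),c,(c[2]/c[0]).round(2))
E
python3 b.py
```

```text
t 25.93 eef [ 0.5499 -0.2793  0.1592] rot [ 7.069e-01  7.073e-01  5.000e-04 -0.000e+00] w 0.0133 gf 60.0 F [0.2 0.6 0.2]
shift [0.0263 0.0091 0.0002] turn [ 0.0007 -0.0008  0.0005]
0.86 [347. 223.] [ 0.568 -0.271] [39 21 13 30 46 50] [36. 51. 80.] 2.22
0.81 [304. 249.] [ 0.538 -0.29 ] [71 57 31 15 47 69] [34. 40. 53.] 1.56
0.78 [340. 255.] [ 0.564 -0.294] [63 40 12 31 60 72] [31. 37. 51.] 1.65
0.67 [384. 213.] [ 0.594 -0.263] [33  8 33 57 67 58] [37. 52. 80.] 2.16
0.59 [371. 246.] [ 0.586 -0.288] [55 27 19 49 71 73] [37. 48. 75.] 2.03
```

Converted, 0.055 m is 0.0688, 0.043 m is 0.0538.

Emit:
jog_arm --steps '[[[-0.01,-0.015,0],[0,0,0],1],[[-0.01,-0.015,0],[0,0,0],1],[[0.0325,-0.0313,0],[0,0,0],1],[[0.0688,-0.01,0],[0,0,0],1],[[0.0688,0.0325,0],[0,0,0],1],[[0.0325,0.0538,0],[0,0,0],1],[[-0.0038,0.0325,0],[0,0,0],1],[[-0.0038,-0.01,0],[0,0,0],1]]'

```text
t: 27.02
eef_pos: [0.5416, -0.2843, 0.1592]
tool_rot: [0.708, 0.707, 0.001, 0.001]
contact_force: [3.4, 3.0, 1.4]
gripper_width: 0.0133
grasp_force: 60.2
```

Converted, 0.058 m is 0.0725, 0.051 m is 0.0638.

Emit:
jog_arm --steps '[[[0.0363,-0.0213,0],[0,0,0],1],[[0.0725,0,0],[0,0,0],1],[[0.0725,0.0425,0],[0,0,0],1],[[0.0363,0.0638,0],[0,0,0],1],[[0,0.0425,0],[0,0,0],1],[[0,0,0],[0,0,0],1],[[0.0363,-0.0213,0],[0,0,0],1],[[0.0725,0,0],[0,0,0],1]]'

```text
t: 28.02
eef_pos: [0.5376, -0.2246, 0.1597]
tool_rot: [0.708, 0.706, -0.001, -0.001]
contact_force: [0.0, -2.5, 0.1]
gripper_width: 0.0132
grasp_force: 60.0
```

Converted, -0.052 m is -0.065, 0.043 m is 0.0538.

Emit:
jog_arm --steps '[[[-0.0363,-0.0113,0],[0,0,0],1],[[-0.065,0.005,0],[0,0,0],1],[[-0.065,0.0375,0],[0,0,0],1],[[-0.0363,0.0538,0],[0,0,0],1],[[-0.0075,0.0375,0],[0,0,0],1],[[-0.0075,0.005,0],[0,0,0],1],[[-0.0363,-0.0113,0],[0,0,0],1],[[-0.0363,0.0213,0],[0,0,0],1]]'

```text
t: 29.02
eef_pos: [0.555, -0.2547, 0.1601]
tool_rot: [0.708, 0.706, -0.001, -0.0]
contact_force: [0.5, 0.1, 0.2]
gripper_width: 0.0137
grasp_force: 59.9
```

```bash
python3 b.py
```

```text
t 29.02 eef [ 0.555  -0.2547  0.1601] rot [ 7.083e-01  7.059e-01 -6.000e-04 -4.000e-04] w 0.0137 gf 59.9 F [0.5 0.1 0.2]
shift [0.0017 0.004  0.0011] turn [-0.0015  0.0003 -0.0034]
0.96 [364. 260.] [ 0.586 -0.275] [42 14 20 48 64 62] [ 45.  69. 117.] 2.6
0.95 [280. 240.] [ 0.525 -0.259] [61 62 50 22 15 45] [39. 48. 73.] 1.87
0.83 [345. 217.] [ 0.572 -0.242] [12 24 42 47 42 28] [36. 43. 57.] 1.58
0.8 [305. 264.] [ 0.542 -0.278] [58 47 26  4 35 55] [ 42.  67. 116.] 2.76
0.73 [311. 208.] [ 0.548 -0.236] [33 47 52 41 19 13] [34. 41. 56.] 1.65
0.48 [335. 276.] [ 0.565 -0.287] [56 34  5 28 55 65] [35. 53. 90.] 2.57
```

Colours now identify the balls: three light (0, 2, 4) and three dark (1, 3, 5). Only one light ball near start 2 and one dark ball near start 5 are in doubt, so I'll push those two.

Converted, -0.026 m is -0.0325, 0.021 m is 0.0263.

Emit:
jog_arm --steps '[[[0.0125,0.0063,0],[0,0,0],1],[[0.0263,0.0063,0],[0,0,0],1],[[0.0263,-0.0063,0],[0,0,0],1],[[0.0263,-0.0063,0],[0,0,0],1],[[0.0063,0.0038,0],[0,0,0],1],[[-0.0088,0.0238,0],[0,0,0],1],[[-0.0213,0.0263,0],[0,0,0],1],[[-0.0325,0.0238,0],[0,0,0],1]]'

```text
t: 30.12
eef_pos: [0.5762, -0.2797, 0.1593]
tool_rot: [0.707, 0.707, 0.0, -0.0]
contact_force: [0.0, 0.7, -0.5]
gripper_width: 0.0134
grasp_force: 59.9
```

Converted, -0.014 m is -0.0175, -0.007 m is -0.0088.

Emit:
jog_arm --steps '[[[-0.0013,-0.0088,0],[0,0,0],1],[[-0.0025,-0.0175,0],[0,0,0],1],[[-0.0025,-0.0175,0],[0,0,0],1]]'

```text
t: 30.5
eef_pos: [0.5617, -0.2809, 0.1597]
tool_rot: [0.707, 0.707, 0.0, -0.0]
contact_force: [0.3, -0.1, 0.6]
gripper_width: 0.0136
grasp_force: 59.9
```

```bash
python3 b.py
```

```text
t 30.5 eef [ 0.5617 -0.2809  0.1597] rot [ 7.072e-01  7.070e-01  4.000e-04 -4.000e-04] w 0.0136 gf 59.9 F [ 0.3 -0.1  0.6]
shift [ 0.0279 -0.0027  0.0008] turn [-0.     -0.001  -0.0004]
0.98 [358. 167.] [ 0.587 -0.233] [ 6 28 54 64 58 36] [35. 41. 55.] 1.57
0.94 [292. 200.] [ 0.541 -0.256] [46 46 39 20 16 35] [35. 42. 56.] 1.6
0.87 [332. 257.] [ 0.569 -0.298] [66 41 15 38 66 77] [37. 52. 81.] 2.19
0.84 [290. 236.] [ 0.539 -0.282] [64 52 29  6 38 60] [40. 54. 83.] 2.08
0.72 [367. 229.] [ 0.595 -0.277] [46 18 27 56 72 69] [40. 55. 83.] 2.08
0.65 [285. 150.] [ 0.537 -0.221] [45 64 69 54 24 15] [34. 41. 56.] 1.65
```

Converted, 0.057 m is 0.0713, 0.036 m is 0.045.

Emit:
jog_arm --steps '[[[0.0075,0.015,0],[0,0,0],1],[[-0.0038,0.0263,0],[0,0,0],1],[[-0.0113,0.0175,0],[0,0,0],1],[[-0.0138,0.0075,0],[0,0,0],1],[[-0.0138,0.005,0],[0,0,0],1],[[0.0138,0.0125,0],[0,0,0],1],[[0.045,0,0],[0,0,0],1],[[0.0713,-0.005,0],[0,0,0],1]]'

```text
t: 31.6
eef_pos: [0.5586, -0.223, 0.1598]
tool_rot: [0.707, 0.707, 0.0, 0.0]
contact_force: [0.6, -3.4, 0.7]
gripper_width: 0.0133
grasp_force: 60.1
```

Emit:
jog_arm --steps '[[[0.0038,-0.01,0],[0,0,0],1],[[0.0038,-0.02,0],[0,0,0],1],[[0.0038,-0.02,0],[0,0,0],1]]'

```text
t: 31.98
eef_pos: [0.5419, -0.2214, 0.1595]
tool_rot: [0.707, 0.707, 0.0, -0.001]
contact_force: [-0.7, 0.7, 0.0]
gripper_width: 0.0132
grasp_force: 60.0
```

```bash
python3 b.py
```

```text
t 31.98 eef [ 0.5419 -0.2214  0.1595] rot [ 7.074e-01  7.068e-01  3.000e-04 -5.000e-04] w 0.0132 gf 60.0 F [-0.7  0.7  0. ]
shift [-0.0316  0.0172  0.0004] turn [-0.0002 -0.0012 -0.0009]
0.95 [388. 255.] [ 0.591 -0.237] [11 25 52 65 61 41] [44. 55. 79.] 1.8
0.85 [354. 246.] [ 0.566 -0.23 ] [15 38 54 53 39 16] [41. 55. 81.] 1.98
0.73 [334. 260.] [ 0.552 -0.241] [30 40 45 37 22 18] [38. 45. 62.] 1.63
0.52 [334. 278.] [ 0.552 -0.255] [36 36 33 24 24 32] [63. 51. 53.] 0.84
0.43 [230. 235.] [ 0.476 -0.222] [105 118 111  83  59  76] [139. 154. 155.] 1.12
```

```bash
python3 - <<'E'
from h import *
i=camera_info("wrist");im=cv2.imread("pics/b32.0.png")
S0=np.array([[.5805,-.2333],[.5866,-.2611],[.5681,-.2833],[.5389,-.2755],[.5302,-.2444],[.5519,-.223]])
p=proj("wrist",[.559,-.253,.041],i).astype(int);u0,v0=p[0]-130,p[1]-110;f=3
v=cv2.resize(im[v0:v0+200,u0:u0+260],(780,600),interpolation=cv2.INTER_CUBIC)
for k,s in enumerate(S0):
    q=(proj("wrist",[*s,.041],i)-[u0,v0])*f;e=(proj("wrist",[s[0]+.015,s[1],.041],i)-[u0,v0])*f
    cv2.circle(v,tuple(int(a) for a in q),int(np.linalg.norm(e-q)),(0,255,0),1);cv2.putText(v,str(k),tuple(int(a) for a in q),0,.7,(0,255,0),2)
cv2.imwrite("pics/b32c.png",v);print(u0,v0)
E
```

```text
212 165
```

View pics/b32c.png

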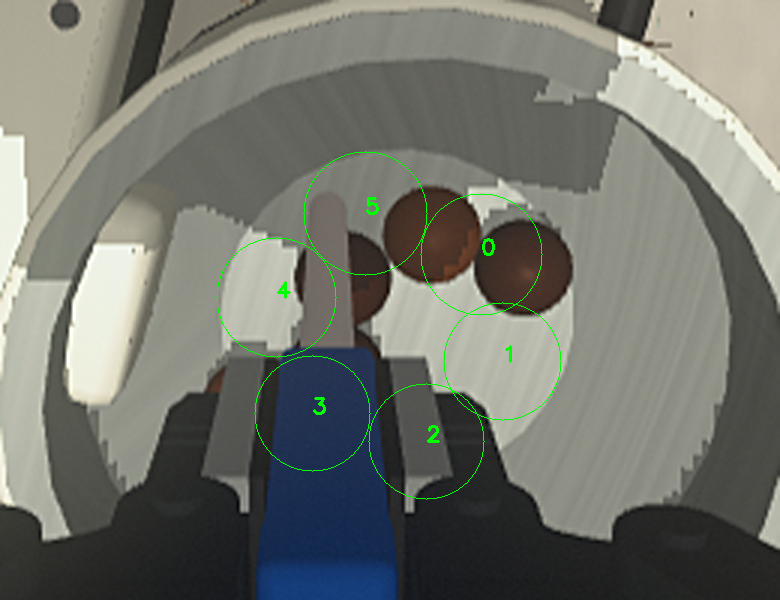

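The last picture shows a lighter ball at (432,234), just inside start circle 0. The visible dark balls, at (344,278), (523,267) and (360,345), are clear of starts 1, 3 and 5. I'll lift the rod over and push the lighter ball away.

Converted, -0.045 m is -0.0563, 0.033 m is 0.0413.

Emit:
jog_arm --steps '[[[0,0,-0.0563],[0,0,0],1],[[-0.0163,0.02,-0.0563],[0,0,0],1],[[-0.0338,0.0413,-0.0563],[0,0,0],1],[[-0.0338,0.0413,-0.0375],[0,0,0],1],[[-0.0338,0.0413,0],[0,0,0],1],[[-0.0213,0.0363,0],[0,0,0],1],[[-0.0125,0.0313,0],[0,0,0],1],[[-0.0125,0.0313,0],[0,0,0],1]]'

```text
t: 33.08
eef_pos: [0.5678, -0.2305, 0.1609]
tool_rot: [0.707, 0.707, 0.001, 0.001]
contact_force: [0.3, 0.2, -0.6]
gripper_width: 0.0133
grasp_force: 60.0
```

```bash
python3 b.py; python3 -c "
from h import *
for d in find_in('wrist','stir_rod'): print(d['location'],d['conf'])"
```

```text
t 33.08 eef [ 0.5678 -0.2305  0.1609] rot [7.068e-01 7.074e-01 8.000e-04 6.000e-04] w 0.0133 gf 60.0 F [ 0.3  0.2 -0.6]
shift [-0.0225 -0.0088  0.0019] turn [ 0.0019 -0.0003  0.0009]
0.86 [360. 247.] [ 0.597 -0.24 ] [18 23 52 68 67 48] [40. 46. 59.] 1.48
0.72 [306. 212.] [ 0.557 -0.214] [30 56 70 64 41 10] [37. 51. 78.] 2.11
0.69 [286. 273.] [ 0.542 -0.261] [48 45 35 15 20 39] [36. 45. 66.] 1.83
0.69 [259. 287.] [ 0.521 -0.272] [71 67 49 18 29 58] [ 44.  67. 111.] 2.52
0.59 [292. 245.] [ 0.547 -0.239] [34 46 49 37 17 17] [38. 44. 58.] 1.53
[318.9, 334.3] 0.92
```

Emit:
jog_arm --steps '[[[-0.02,0.0275,0],[0,0,0],1],[[-0.0588,0.0138,0],[0,0,0],1],[[-0.0663,-0.025,0],[0,0,0],1],[[-0.0363,-0.05,0],[0,0,0],1],[[0.0025,-0.0363,0],[0,0,0],1],[[0.01,0.0025,0],[0,0,0],1],[[-0.02,0.0275,0],[0,0,0],1],[[-0.0275,-0.0113,0],[0,0,0],1]]'

```text
t: 34.22
eef_pos: [0.5626, -0.2549, 0.1592]
tool_rot: [0.707, 0.708, 0.001, 0.002]
contact_force: [-0.5, 0.0, -0.1]
gripper_width: 0.0132
grasp_force: 60.0
```

Converted, -0.06 m is -0.075, 0.031 m is 0.0388.

Emit:
jog_arm --steps '[[[-0.0313,0.025,0],[0,0,0],1],[[0.0063,0.0388,0],[0,0,0],1],[[0.0375,0.0063,0],[0,0,0],1],[[0.0188,-0.035,0],[0,0,0],1],[[-0.025,-0.0313,0],[0,0,0],1],[[-0.0375,0.0063,0],[0,0,0],1],[[0,0,0],[0,0,0],1],[[0,0,-0.075],[0,0,0],1]]'

```text
t: 35.22
eef_pos: [0.5507, -0.2486, 0.2116]
tool_rot: [0.707, 0.707, -0.003, -0.011]
contact_force: [1.5, -0.3, 0.3]
gripper_width: 0.0132
grasp_force: 59.8
```

```bash
python3 - <<'E'
from h import *
rel([.438,-.183,.26],np.pi/2)
E
```

```text
t 35.23 eef [ 0.5507 -0.2486  0.2116] rot [ 0.7067  0.7074 -0.0033 -0.0107] w 0.0132 gf 59.8 F [ 1.5 -0.3  0.3]
shift [ 0.0662 -0.1136 -0.0455] turn [-0.0198 -0.0104  0.0011]
```

Converted, -0.122 m is -0.1525, -0.1 m is -0.125.

Emit:
jog_arm --steps '[[[0,0,-0.05],[0,0,0],1],[[0.0375,-0.0625,-0.05],[0,0,0],1],[[0.075,-0.125,-0.05],[0,0,0],1],[[0.0888,-0.1525,-0.0375],[0,0,0],1],[[0.0888,-0.1525,0],[0,0,0],1],[[0.0888,-0.1525,0],[0,0,0],1],[[0.0888,-0.1525,0],[0,0,0],1]]'

```text
t: 36.1
eef_pos: [0.4375, -0.1827, 0.2205]
tool_rot: [0.707, 0.707, 0.001, 0.001]
contact_force: [-0.2, 0.7, 0.5]
gripper_width: 0.0136
grasp_force: 60.0
```

```bash
python3 - <<'E'
from h import *
rel([.438,-.183,.215],np.pi/2)
i=camera_info("wrist");im=get_image("wrist");rel([.438,-.183,.215],np.pi/2)
m=cv2.inRange(cv2.cvtColor(im,cv2.COLOR_BGR2HSV),(20,120,120),(35,255,255));k,l,st,ce=cv2.connectedComponentsWithStats(m)
for j in range(1,k):
  if st[j][4]>60:print(st[j],ray("wrist",st[j][:2]+(st[j][2:4]-1)/2,.076,i))
print("exp",proj("wrist",[.438,-.183,.076],i))
cv2.imwrite("pics/h1.png",im)
S=get_image("side");cv2.imwrite("pics/hs1.png",S)
m=cv2.inRange(cv2.cvtColor(S,cv2.COLOR_BGR2HSV),(22,130,120),(35,255,255));k,l,st,ce=cv2.connectedComponentsWithStats(m);print([st[j].tolist() for j in range(1,k) if st[j][4]>20])
for d in find_in("side","ball_0"):print(np.round(d["location"]),ray("side",d["location"],.041)[:2].round(3),d["conf"])
E
```

```text
t 36.1 eef [ 0.4375 -0.1827  0.2205] rot [7.072e-01 7.070e-01 7.000e-04 6.000e-04] w 0.0136 gf 60.0 F [-0.2  0.7  0.5]
shift [-0.0003  0.0005  0.0055] turn [ 0.0018 -0.0002 -0.0003]
t 36.15 eef [ 0.4379 -0.1828  0.2207] rot [0.7072 0.707  0.0008 0.0009] w 0.0131 gf 60.0 F [-0.6 -1.3 -0.6]
shift [-0.0002  0.0001  0.0057] turn [ 0.0024  0.0001 -0.0002]
[303 210  37  34 386] [ 0.43769806 -0.18278008  0.076     ]
[255 263  11  10  85] [ 0.38793821 -0.21714919  0.076     ]
exp [321.3805688  226.77084631]
[[260, 194, 17, 23, 95], [274, 203, 12, 13, 38], [313, 303, 15, 10, 72]]
[379. 317.] [ 0.553 -0.214] 0.66
[405. 319.] [ 0.598 -0.239] 0.65
[409. 331.] [ 0.588 -0.272] 0.63
[394. 332.] [ 0.56  -0.262] 0.52
[321. 255.] [0.525 0.024] 0.4
```

Converted, 0.028 m is 0.035, 0.023 m is 0.0288.

Emit:
jog_arm --steps '[[[0,0,0.015],[0,0,0],1],[[0,0,0.0225],[0,0,0],1],[[0,0,0.0288],[0,0,0],1],[[0,0,0.035],[0,0,0],1],[[0,0,0.035],[0,0,0],1]]'

```text
t: 36.88
eef_pos: [0.4364, -0.1821, 0.1911]
tool_rot: [0.707, 0.707, 0.0, -0.0]
contact_force: [0.8, 0.2, 0.2]
gripper_width: 0.0131
grasp_force: 60.0
```

The tip should be about 7 mm inside the hole, with no force on it. Next I press.

Converted, 0.016 m is 0.02, 0.014 m is 0.0175.

Emit:
jog_arm --steps '[[[0,0,0.0075],[0,0,0],1],[[0,0,0.0138],[0,0,0],1],[[0,0,0.0175],[0,0,0],1],[[0,0,0.02],[0,0,0],1],[[0,0,0.02],[0,0,0],1]]'

```text
t: 37.5
eef_pos: [0.4367, -0.1822, 0.1757]
tool_rot: [0.707, 0.707, 0.0, -0.0]
contact_force: [-0.9, -0.1, 1.8]
gripper_width: 0.0133
grasp_force: 60.4
```

Converted, 0.005 m is 0.0063, 0.004 m is 0.005.

Emit:
jog_arm --steps '[[[0,0,0.0025],[0,0,0],1],[[0,0,0.005],[0,0,0],1],[[0,0,0.0063],[0,0,0],1],[[0,0,0.0063],[0,0,0],1]]'

```text
t: 38.0
eef_pos: [0.4371, -0.1824, 0.1723]
tool_rot: [0.707, 0.707, 0.001, 0.001]
contact_force: [-3.7, 1.7, 14.5]
gripper_width: 0.013
grasp_force: 62.2
```

```bash
python3 - <<'E'
from h import *
rel([.438,-.183,.1723],np.pi/2)
i=camera_info("wrist");get_image("wrist")
for d in find_in("wrist","ball_0"):print(np.round(d["location"]),ray("wrist",d["location"],.041,i)[:2].round(3),round(d["conf"],2))
rel([.438,-.183,.1723],np.pi/2)
print(sign_off())
E
```

```text
t 38.0 eef [ 0.4371 -0.1824  0.1723] rot [7.071e-01 7.071e-01 7.000e-04 8.000e-04] w 0.013 gf 62.2 F [-3.7  1.7 14.5]
shift [-0.0006  0.0009  0.    ] turn [ 0.0022  0.0001 -0.0001]
[505. 330.] [ 0.588 -0.267] 0.93
[473. 273.] [ 0.556 -0.217] 0.87
[467. 332.] [ 0.557 -0.268] 0.79
[522. 307.] [ 0.599 -0.246] 0.65
[466. 301.] [ 0.554 -0.24 ] 0.62
t 38.1 eef [ 0.4371 -0.1824  0.1723] rot [0.7071 0.7071 0.0008 0.0008] w 0.013 gf 62.2 F [-4.1  1.1 15.7]
shift [-0.0006  0.0009  0.    ] turn [ 0.0022  0.     -0.0001]
the job is handed in; nothing more can be done
None
```

I handed the job in at 38.1 s with the rod gripped and the reset button pressed at about 15 N, so it should be at its stop; I stirred the balls for about 25 s but never measured all six 15 mm clear at one moment, and the last look found only five in the bowl, the sixth probably hidden.

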